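# Hold the jar clamp open for the waiting container

## Task

Look which screw-top container, the slim one or the wide one, is waiting on the round cork mat: I want to drop it into the spring-loaded jar clamp. Pull the clamp's sliding jaw (the one with the upright wooden grip) out until the jaw's pointer stands at the marker for that container (the marker with the thin peg, nearer the fixed jaw, for the slim one; the marker with the fat peg, farther out, for the wide one), with the pointer tip within the width of the marker block. Finish while still holding the jaw there against its spring; do not let go, and leave the containers and everything else on the ledge where they stand.

Things in the scene. Friction and masses are not known exactly. Their poses are not given: they have to be found in the camera images.
- clamp: Spring jar clamp fixed to the ledge: base plate 285 x 120 x 12 mm, fixed jaw (top at 78 mm) at the far end, two rods; along its +y side a rail (top at 26 mm). Origin on the ledge where the shut jaws meet; z up; +x points from sliding to fixed jaw (roughly away from the robot): the sliding jaw is pulled along -x. Plate from x = -240 to +45 mm.
- jaw (a joint): Travel of the sliding jaw in m = gap between the jaws: 0 = shut (its start; the spring pulls it back there), grows as it is pulled out along -x of the clamp, end stop at 0.124. Pull needed: about 3.5 N shut plus 0.7 N per 10 mm (about 8 N at the slim marker, 11 N at the wide). Jaw and carriage about 0.35 kg; jaw plate 110 mm wide, top at 78 mm.
- grip_top (a point): Middle of the top face of the upright wooden grip on the sliding jaw, 118 mm above the ledge; moves with the jaw. The grip is a flat paddle: 16 mm along the pull direction (clamp x), 50 mm across it, free from 42 mm (top of carriage) to 118 mm above the ledge; 52 mm lie free between it and the jaw plate. Axes as the clamp's.
- pointer_tip (a point): Tip of the small steel pointer (4 mm wide) that sticks out from the sliding jaw's carriage to the clamp's +y side, 36 mm above the ledge, beside the rail; moves with the jaw. 45 mm nearer the fixed jaw than the middle of the grip.
- marker_slim: Marker for the slim container: dark steel block 14 mm (along the rail) x 20 x 12 mm with a thin 5 mm peg on top, fixed on the rail; the marker nearer the fixed jaw. Origin in the middle of its underside; axes as the clamp's. The pointer is at it when its tip and this origin have the same x in the clamp's frame. Its place along the rail varies.
- marker_wide: Marker for the wide container: the same 14 mm block with a fat 12 mm peg on top; of the two markers the one farther from the fixed jaw. Origin and axes as for the other marker.
- mat_round: Round cork mat, diameter 120 mm, 6 mm thick, fixed; left or right of the clamp. The container standing on it is the one that is waiting. Origin under its centre.
- mat_square: Square wooden mat, 120 x 120 x 6 mm, fixed; on the other side of the clamp; the other container stands on it. Origin under its centre.
- jar_wide: Wide transparent plastic container with a screw-top lid, diameter 82 mm, 110 mm high. Origin in the middle of its underside.
- jar_slim: Slim transparent plastic container with a screw-top lid, diameter 44 mm, 110 mm high. Origin in the middle of its underside.
- spoon: Wooden spoon, 260 mm long, lying on the left of the ledge. Only to be left alone.
- bowl: Small white ceramic bowl, diameter 110 mm, 50 mm high. Only to be left alone. Origin under its centre.
- opener: Metal bottle opener, about 150 mm long, lying flat. Only to be left alone.
- mug: Ceramic mug, diameter 80 mm, 90 mm high. Only to be left alone. Origin under its centre.
- mill: Turned wooden pepper mill, 155 mm high, 52 mm across its foot. Only to be left alone. Origin under its centre.
Things that resemble listed ones, but are neither listed nor needed, are in the scene too. Leave any pink or red look-alike of the jar_slim alone.

How it is judged (in metres and radians):
On the way:
1. the gripper pulls the sliding jaw off the fixed jaw (value of joint jaw above 0.01 m and contact force between the fingers and jaw above 2 N), for 0.1 s.
At the end, for the whole second after the job is handed in: Through the last second the pointer tip is within 7 mm (along the rail) of the middle of the marker that belongs to the container on the round mat, the jaw is still (under 10 mm/s), the fingers press on the sliding jaw with more than 3 N and no loose thing is wedged against it (((horizontal distance between jar_slim and mat_round below 0.05 m and x of pointer_tip in the frame of marker_slim between -0.007 and 0.007 m) or (horizontal distance between jar_wide and mat_round below 0.05 m and x of pointer_tip in the frame of marker_wide between -0.007 and 0.007 m)) and velocity of joint jaw between -0.01 and 0.01 m/s and contact force between the fingers and jaw above 3 N and contact force between jaw and spoon below 0.3 N and contact force between jaw and bowl below 0.3 N and contact force between jaw and opener below 0.3 N and contact force between jaw and mug below 0.3 N and contact force between jaw and mill below 0.3 N and contact force between jaw and jar_wide below 0.3 N and contact force between jaw and jar_slim below 0.3 N); the arm keeps its last pose, push and grip.
It fails at once if a container is shifted by more than 20 mm or tipped over (distance of any of jar_wide, jar_slim from where it was at the start of the episode above 0.02 m or angle between any of jar_wide, jar_slim's own z axis and vertical above 0.4 rad).
It fails at once if another thing on the ledge is shifted by more than 30 mm (distance of any of spoon, bowl, opener, mug, mill from where it was at the start of the episode above 0.03 m).
It fails at once if the mug, bowl or mill is tipped (angle between any of mug, bowl, mill's own z axis and vertical above 0.5 rad).
It also fails if it takes over 32 s, if anything falls off the work surface, if the arm or the gripper's body presses on something with over 40 N, if the wrist force passes 120 N, or if a joint passes its speed limit or range.

## Robot

A 6-joint arm with a two-finger parallel gripper is mounted at the origin on the work surface. World frame = base frame: x ahead of the robot, y to its left, z up, the work surface at z = 0. Lengths are in mm, angles in rad, forces in N, time in s.
With the tool pointing down it reaches from about 300 to 775 mm from the base axis. Payload 14.6 kg.
Tool frame: the origin (TCP) lies at the very end of the fingers, on their centre line; the grasp point (between the pads) lies 19 mm behind it; z points along the fingers, y is the line along which they close (so a half turn about z gives the same grasp; the last joint's range is limited). The gripper opens to 94 mm and grips with 3 to 60 N. Pads are 16 mm wide; open, the fingers measure 119 mm over their backs; the gripper's body (75 mm by 177 mm) begins 78 mm behind the grasp point.
Start: joints at [-1.41, 0.3, 1.521, -0, 1.321, -0.067], TCP at [124.203, -535.783, 205.446] pointing down, gripper open.
Joint ranges: [-3.03, 3.03], [-0.79, 2.21], [0.23, 2.52], [-1.04, 4.18], [0, 3.07], [-2.55, 2.55]. Speed limits (rad/s): [2.22, 2.22, 2.57, 3.14, 3.14, 3.14].

## Interface

Orientations are given as [roll, pitch, yaw] about the fixed x, y, z axes, in that order (R = Rz(yaw) Ry(pitch) Rx(roll)).
In Python, from cell import manip, camera, get_calibration gives the robot as it stands.
- The arm moves only by the tool arm_command, never from a script. Its argument "targets" is a list of rows, each an object of numbers: "hand": the opening, from -1 (shut) to 1 (fully open), so that 0 is half open; "x", "y", "z": the shift along the tool's x, y, z in m; "yaw": the turn about the tool's z in rad. In form: [{"hand": .., "x": .., "y": .., "z": .., "yaw": ..}, ...]. A call has 1 to 10 rows; each row shifts and turns the commanded pose from where the row before left it, along the tool's axes as they then stand; what a row does not reach is not made up. A row lasts 1/10 s, in which the tool goes at most 50 mm and 8.59 degrees, less where a joint would pass 70% of its speed; a pose out of reach is approached as far as the arm can. A call is refused whole if a number of a shift passes 0.05 or a number of a turn 0.15, either way. A call with a gripper value outside its range is refused whole. The fingers move at their own pace and stop on an object; "newtons" is the grip in N (left out, the last holds). Time passes only in rows, so rows that do not move let the fingers close. It gives the time, the measured TCP pose, the force, the opening and the grip force at its end, in the units of the state.
- manip.read_state(): the state, without advancing time (a new reading comes with each control period).
- camera(name): name is "side" or "top"; returns the picture (384x512x3 uint8, red, green, blue); there is no depth.
- get_calibration(name): a dict with "K" (3x3 intrinsics, pixels), "cam_to_world" (4x4, takes a point from camera to world coordinates). Camera axes: x right, y up, looking along -z (the intrinsics and any distortion apply to the point x, -y, -z); pixel columns grow to the right and rows downward; lengths in mm; the calibration is good to about 2 mm. A picture is of the moment at which its call begins. get_calibration takes no time and is no camera call.
- manip.sign_off(): hands the job in; it is judged then, once.
The state is a dict: "clock": time; "joints": joint angles; "qd": joint speeds; "effort": joint torques, N m; "eef_pos": TCP position; "eef_rot": TCP orientation; "wrist_force": force on the tool from outside, world axes, zero at the start; "moment": the same for the moment, N m; "finger_gap": finger opening in mm; "finger_force": force on a finger pad.
Only numpy, scipy, OpenCV 4.12 (cv2) and the standard library are available. Lean on these libraries where they do the work, as an engineer would, in place of code of your own. Each camera call takes 0.05 s, during which the arm holds its last target. There are 200 camera calls.

## Working session

There is one attempt and no reset: what is moved stays moved. The work goes in short steps, Python scripts to look and compute and a tool call to move; the robot and the scene stay as the last step left them, time stands still between calls to the robot, and variables do not carry over. Pictures are saved under pics/ and viewed, at most 10 in all, crops included, and the job is handed in when it is done.

Besides the shell and the picture viewer there is one more tool, called after "Emit:" as name([rows], argument=value, ...), one row to a line, values as JSON. arm_command: Moves the arm, as the interface text tells. Its arguments: {"type":"object","properties":{"targets":{"type":"array"},"newtons":{"type":"number"}},"required":["targets"]}

```bash
mkdir -p pics; python3 - <<'E'
from cell import manip,camera,get_calibration
import cv2,numpy as np
for n in("top","side"):
    cv2.imwrite(f"pics/{n}0.png",cv2.resize(camera(n)[:,:,::-1],(800,600),interpolation=cv2.INTER_CUBIC))
    c=get_calibration(n);print(n,{k:np.round(v,3).tolist() if not isinstance(v,str) else v for k,v in c.items()})
print(manip.read_state())
E
```

```text
top {'K': [[356.289, 0.0, 253.395], [0.0, 356.289, 188.275], [0.0, 0.0, 1.0]], 'cam_to_world': [[0.02, 0.994, -0.111, 345.055], [-1.0, 0.019, -0.009, -5.276], [-0.007, 0.112, 0.994, 1371.7], [0.0, 0.0, 0.0, 1.0]]}
side {'K': [[399.489, 0.0, 259.852], [0.0, 399.489, 189.223], [0.0, 0.0, 1.0]], 'cam_to_world': [[-0.719, 0.469, -0.513, -175.205], [-0.695, -0.47, 0.544, 694.157], [0.014, 0.748, 0.664, 960.652], [0.0, 0.0, 0.0, 1.0]]}
{'clock': 0.1, 'joints': array([-1.40958508e+00,  3.00423564e-01,  1.52150347e+00,  1.29763643e-05,
        1.32070636e+00, -6.65895798e-02]), 'qd': array([ 4.85884999e-04, -5.26994190e-04, -1.05897229e-03, -6.00600968e-04,
        4.29690282e-04, -6.49240051e-05]), 'effort': array([ 1.16351348e-03, -5.32649231e+01, -3.53287303e+01,  7.09242490e-02,
        2.34777981e-02, -5.34850994e-05]), 'eef_pos': array([ 124.17848755, -535.56080722,  204.94523625]), 'eef_rot': array([-3.14055505e+00, -8.17929667e-05,  2.27797566e-01]), 'wrist_force': array([ 0.03863841,  0.86943833, -0.56688742]), 'moment': array([-0.06872822,  0.023391  ,  0.0296519 ]), 'finger_force': 0.0, 'finger_gap': 93.98820971195896}
```

View pics/top0.png

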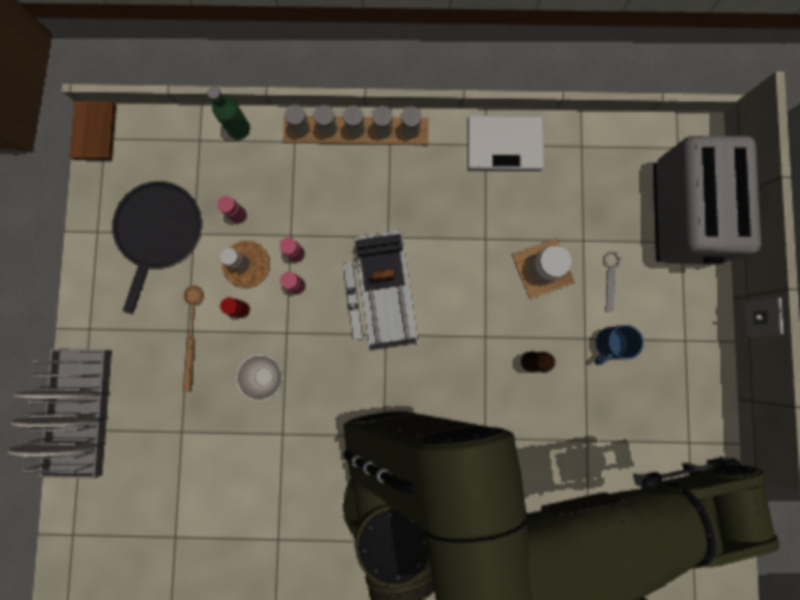

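View pics/side0.png

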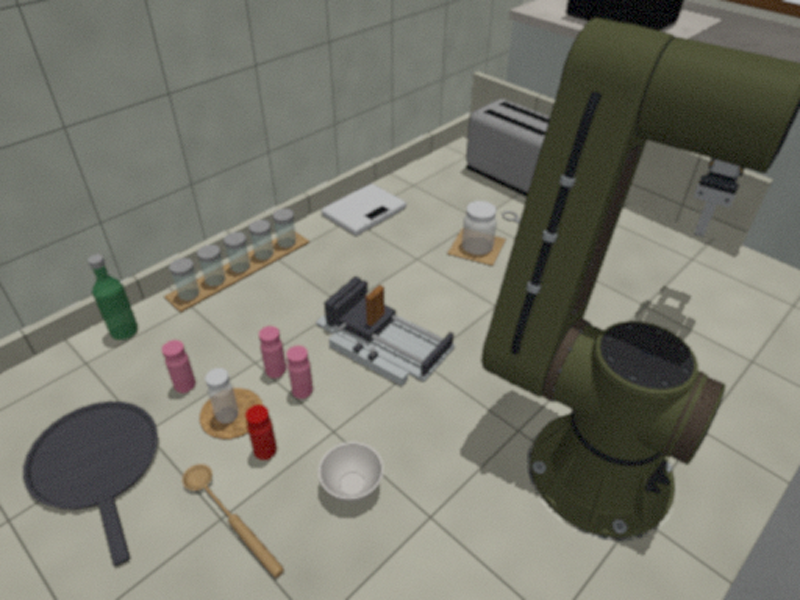

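The slim clear jar stands on the round mat (top view (235,262)) and the wide one on the square mat (550,262), so the target is the slim marker. The clamp is at about (385,290) in the top view. I'll zoom in on it.

```bash
python3 - <<'E'
from cell import camera
import cv2,numpy as np
# original px crops: top x 210-275,y 140-230 ; side x 195-300,y 170-250
def avg(n): return np.mean([camera(n).astype(float) for _ in range(4)],0).astype(np.uint8)[:,:,::-1]
t=avg("top")[140:230,205:285]; s=avg("side")[170:250,195:300]
cv2.imwrite("pics/t1.png",cv2.resize(t,None,fx=6.5,fy=6.5,interpolation=cv2.INTER_CUBIC))
cv2.imwrite("pics/s1.png",cv2.resize(s,None,fx=7,fy=7,interpolation=cv2.INTER_CUBIC))
E
```

```text
(no output)
```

View pics/t1.png

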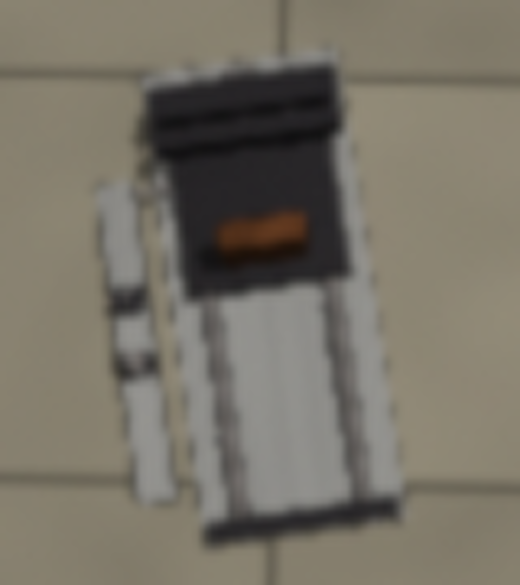

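View pics/s1.png

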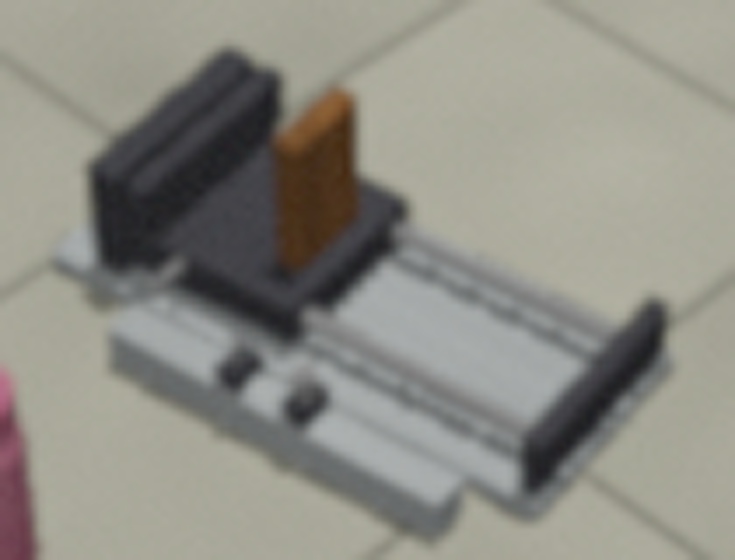

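Both crops show the clamp shut. The slim marker is at about (128,298) in the top crop and (238,365) in the side crop, and the wide marker at (135,363) and (305,400). The grip top is at about (262,228) and (315,120), and the pointer at about (145,185) and (180,265). Next I'll fit the clamp pose.

```bash
cat > h.py <<'E'
import numpy as np
from cell import get_calibration
C={n:get_calibration(n) for n in("top","side")}
def proj(n,p):
    c=C[n];M=np.linalg.inv(np.array(c["cam_to_world"]));q=M[:3,:3]@p+M[:3,3]
    K=np.array(c["K"]);v=K@[q[0],-q[1],-q[2]];return v[:2]/v[2]
def ray(n,uv):
    c=C[n];T=np.array(c["cam_to_world"]);d=np.linalg.inv(np.array(c["K"]))@[*uv,1];return T[:3,3],T[:3,:3]@[d[0],-d[1],-d[2]]
def atz(n,uv,z):
    o,d=ray(n,uv);return o+d*(z-o[2])/d[2]
def T(u,v): return ((u+.5)/6.5-.5+205,(v+.5)/6.5-.5+140)
def S(u,v): return ((u+.5)/7-.5+195,(v+.5)/7-.5+170)
E
python3 - <<'E'
from h import *
from scipy.optimize import least_squares
obs=[ # cam,uv, fn name
("top",T(143,80),("c",45,60,12)),("top",T(338,50),("c",45,-60,12)),("top",T(402,515),("c",-240,-60,12)),
("side",S(530,515),("c",-240,60,6)),("side",S(672,365),("c",-240,-60,12)),("side",S(58,255),("c",45,60,12)),
("top",T(262,228),("g",0,0,118)),("side",S(315,120),("g",0,0,118)),
("top",T(128,298),("s",0,0,40)),("side",S(238,364),("s",0,0,36)),
("top",T(135,363),("w",0,0,40)),("side",S(305,400),("w",0,0,36))]
def pt(p,k):
    t,a,b,z=k
    if t=="g":a=p[3];b=0
    if t=="s":a=p[4];b=p[6]
    if t=="w":a=p[5];b=p[6]
    c,s=np.cos(p[2]),np.sin(p[2]);return np.array([p[0]+c*a-s*b,p[1]+s*a+c*b,z])
f=lambda p:np.concatenate([proj(n,pt(p,k))-uv for n,uv,k in obs])
r=least_squares(f,[550,20,.13,-80,-100,-130,80],loss="soft_l1")
print(np.round(r.x,3));print(np.round(f(r.x).reshape(-1,2),1))
p=r.x;print("grip",pt(p,("g",0,0,118)),"pull slim",p[3]+45-p[4],"wide",p[3]+45-p[5])
for n,F,uv in(("top",T,(145,185)),("side",S,(180,265))):
    w=atz(n,F(*uv),36)[:2]-p[:2];c,s=np.cos(p[2]),np.sin(p[2]);print("ptr",c*w[0]+s*w[1],-s*w[0]+c*w[1])
E
```

```text
[ 6.05783e+02  4.97140e+01  1.47000e-01 -7.38120e+01 -9.16720e+01
 -1.29966e+02  8.21980e+01]
[[-0.4 -0.9]
 [ 0.2 -0.2]
 [-0.   1.2]
 [ 0.4  1.2]
 [ 0.8 -1.1]
 [-1.  -0.7]
 [-0.5  0.3]
 [-0.  -0.5]
 [-0.2  0. ]
 [ 0.1 -0.2]
 [-0.1  0. ]
 [ 0.  -0.1]]
grip [532.76798371  38.89304482 118.        ] pull slim 62.85930899276096 wide 101.154139574535
ptr -26.47885837294559 63.848725256443046
ptr -29.130661653203187 49.08276685426401
```

Pull needed is about 63 mm, and the grip is at (533, 39) with a clamp yaw of 0.147. I'll swing over now.

Emit:
arm_command([
  {"hand": 0, "x": 0.02, "y": 0, "z": -0.03, "yaw": -0.04},
  {"hand": 0, "x": 0.045, "y": -0.003, "z": 0, "yaw": -0.09},
  {"hand": 0, "x": 0.048, "y": -0.003, "z": 0, "yaw": -0.093},
  {"hand": 0, "x": 0.048, "y": -0.003, "z": 0, "yaw": -0.093},
  {"hand": 0, "x": 0.048, "y": -0.003, "z": 0, "yaw": -0.093},
  {"hand": 0, "x": 0.048, "y": -0.003, "z": 0, "yaw": -0.093},
  {"hand": 0, "x": 0.048, "y": -0.003, "z": 0, "yaw": -0.093},
  {"hand": 0, "x": 0.048, "y": -0.003, "z": 0, "yaw": -0.093},
  {"hand": 0, "x": 0.048, "y": -0.003, "z": 0, "yaw": -0.093},
  {"hand": 0, "x": 0.048, "y": -0.003, "z": 0, "yaw": -0.093},
], newtons=30)

```text
clock: 1.5
eef_pos: [463.5, -259.6, 235.4]
eef_rot: [3.142, -0.0, 1.106]
wrist_force: [0.3, -1.0, 0.0]
finger_gap: 46.9
finger_force: 0.0
```

Emit:
arm_command([
  {"hand": 0, "x": 0.048, "y": -0.003, "z": 0, "yaw": -0.093},
  {"hand": 0, "x": 0.048, "y": -0.003, "z": 0, "yaw": -0.093},
  {"hand": 0, "x": 0.048, "y": -0.003, "z": 0, "yaw": -0.093},
  {"hand": 0, "x": 0.048, "y": -0.003, "z": 0, "yaw": -0.093},
  {"hand": 0, "x": 0.048, "y": -0.003, "z": 0, "yaw": -0.093},
  {"hand": 0, "x": 0.03, "y": -0.003, "z": 0, "yaw": -0.093},
  {"hand": 0, "x": 0, "y": 0, "z": 0, "yaw": 0},
  {"hand": 0, "x": 0, "y": 0, "z": 0, "yaw": 0},
  {"hand": 0, "x": 0, "y": 0, "z": 0, "yaw": 0},
])

```text
clock: 2.4
eef_pos: [511.9, 0.5, 235.4]
eef_rot: [-3.142, 0.0, 1.658]
wrist_force: [-1.1, 0.9, 0.5]
finger_gap: 46.9
finger_force: 0.0
```

Emit:
arm_command([
  {"hand": 0, "x": 0, "y": 0, "z": 0, "yaw": -0.06},
  {"hand": 0, "x": 0.035, "y": 0.0265, "z": 0, "yaw": 0},
  {"hand": 0, "x": 0, "y": 0, "z": 0.045, "yaw": 0},
  {"hand": 0, "x": 0, "y": 0, "z": 0.045, "yaw": 0},
  {"hand": 0, "x": 0, "y": 0, "z": 0, "yaw": 0},
  {"hand": 0, "x": 0, "y": 0, "z": 0, "yaw": 0},
])

```text
clock: 3.0
eef_pos: [533.2, 39.0, 146.5]
eef_rot: [-3.141, -0.0, 1.718]
wrist_force: [0.6, -0.2, 1.5]
finger_gap: 47.0
finger_force: 0.0
```

```bash
python3 - <<'E'
from cell import camera
import cv2,numpy as np
s=camera("side")[130:250,185:305,::-1];t=camera("top")[120:240,185:305,::-1]
cv2.imwrite("pics/c2.png",cv2.resize(np.hstack([s,t]),(800,400),interpolation=cv2.INTER_CUBIC))
E
```

```text
(no output)
```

View pics/c2.png

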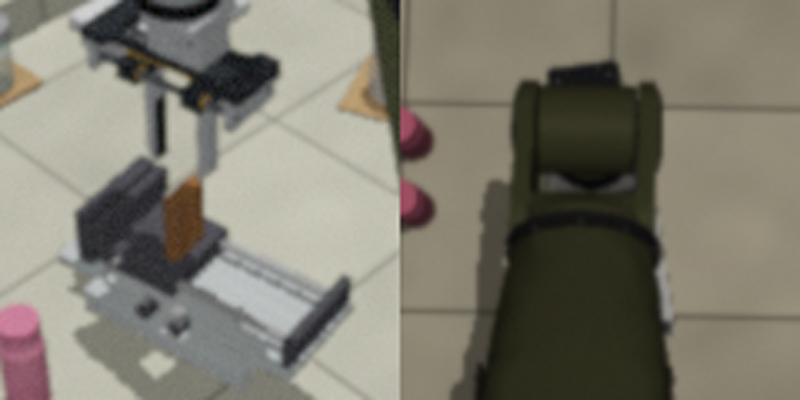

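The side view shows the fingers, at (158,155) and (205,175), straddling the grip top at (187,187). Next I'll descend and close.

Emit:
arm_command([
  {"hand": 0, "x": 0, "y": 0, "z": 0.035, "yaw": 0},
  {"hand": 0, "x": 0, "y": 0, "z": 0.035, "yaw": 0},
  {"hand": 0, "x": 0, "y": 0, "z": 0, "yaw": 0},
  {"hand": -1, "x": 0, "y": 0, "z": 0, "yaw": 0},
  {"hand": -1, "x": 0, "y": 0, "z": 0, "yaw": 0},
  {"hand": -1, "x": 0, "y": 0, "z": 0, "yaw": 0},
  {"hand": -1, "x": 0, "y": 0, "z": 0, "yaw": 0},
  {"hand": -1, "x": 0, "y": 0, "z": 0, "yaw": 0},
  {"hand": -1, "x": 0, "y": 0, "z": 0, "yaw": 0},
], newtons=35)

```text
clock: 4.0
eef_pos: [533.0, 39.8, 76.5]
eef_rot: [3.141, 0.0, 1.72]
wrist_force: [-4.1, -0.5, 8.8]
finger_gap: 15.9
finger_force: 35.0
```

Emit:
arm_command([
  {"hand": -1, "x": 0, "y": -0.006, "z": 0, "yaw": 0},
  {"hand": -1, "x": 0, "y": -0.012, "z": 0, "yaw": 0},
  {"hand": -1, "x": 0, "y": -0.012, "z": 0, "yaw": 0},
  {"hand": -1, "x": 0, "y": -0.012, "z": 0, "yaw": 0},
  {"hand": -1, "x": 0, "y": -0.012, "z": 0, "yaw": 0},
  {"hand": -1, "x": 0, "y": -0.009, "z": 0, "yaw": 0},
  {"hand": -1, "x": 0, "y": 0, "z": 0, "yaw": 0},
  {"hand": -1, "x": 0, "y": 0, "z": 0, "yaw": 0},
  {"hand": -1, "x": 0, "y": 0, "z": 0, "yaw": 0},
])

```text
clock: 4.9
eef_pos: [471.8, 29.7, 76.4]
eef_rot: [3.138, 0.002, 1.72]
wrist_force: [9.7, -6.4, 2.3]
finger_gap: 15.9
finger_force: 35.0
```

```bash
python3 - <<'E'
from cell import camera,manip
import cv2,numpy as np
s=np.mean([camera("side").astype(float) for _ in range(6)],0).astype(np.uint8)[180:250,195:285,::-1]
cv2.imwrite("pics/s3.png",cv2.resize(s,None,fx=8,fy=8,interpolation=cv2.INTER_CUBIC))
x=manip.read_state();print(x["clock"],x["eef_pos"],x["wrist_force"])
E
```

```text
5.2 [471.79518173  29.75999012  76.45372041] [ 8.21389197 -7.14192561  3.5800659 ]
```

View pics/s3.png

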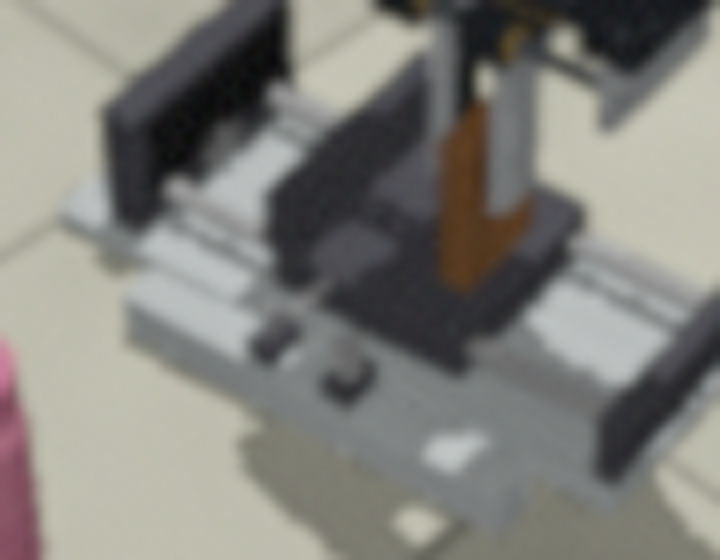

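The pointer shows at about (315,297) and the slim marker at about (273,335), so they look nearly in line. I'll take a closer crop with projected reference lines.

```bash
python3 - <<'E'
from h import *
from cell import camera
import cv2
s=np.mean([camera("side").astype(float) for _ in range(12)],0).astype(np.uint8)[205:235,215:255,::-1]
k=20;im=cv2.resize(s,None,fx=k,fy=k,interpolation=cv2.INTER_CUBIC)
im=cv2.convertScaleAbs(im,alpha=1.3)
def W(a,b,z):
    c,q=np.cos(.147),np.sin(.147);return np.array([605.8+c*a-q*b,49.7+q*a+c*b,z])
for a in(-98.7,-91.7,-84.7):
    P=[tuple(int(v) for v in (proj("side",W(a,b,36))-[215,205]+.5)*k) for b in(55,92)]
    cv2.line(im,*P,(0,255,0),1); print(a,P)
cv2.imwrite("pics/s4.png",im)
E
```

```text
-98.7 [(424, 257), (279, 392)]
-91.7 [(390, 239), (245, 373)]
-84.7 [(356, 221), (211, 354)]
```

View pics/s4.png

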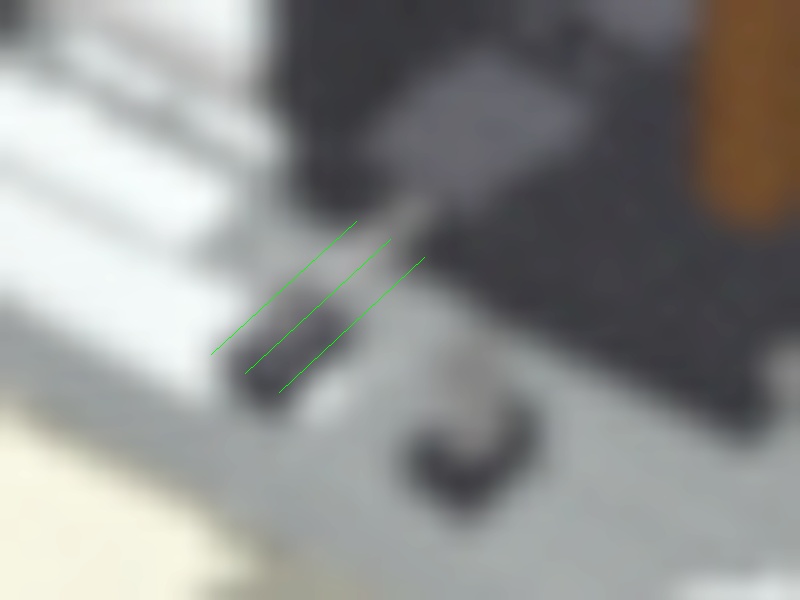

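```bash
python3 - <<'E'
from h import *
def W(a,b,z):
    c,q=np.cos(.147),np.sin(.147);return np.array([605.8+c*a-q*b,49.7+q*a+c*b,z])
for m in(-91.7,-130):
  for da,b,z in((7,92,38),(7,92,26),(-7,92,26),(-7,92,38),(-7,72,26),(-7,72,38),(7,72,38)):
    print(m,da,b,z,((proj("side",W(m+da,b,z))-[215,205]+.5)*20).astype(int))
for u in((430,205),(405,238),(380,262)):
    w=atz("side",(u[0]/20-.5+215,u[1]/20-.5+205),36)[:2]-[605.8,49.7];c,s=np.cos(.147),np.sin(.147);print("ptr",c*w[0]+s*w[1],-s*w[0]+c*w[1])
E
```

```text
-91.7 7 92 38 [210 345]
-91.7 7 92 26 [213 397]
-91.7 -7 92 26 [282 435]
-91.7 -7 92 38 [279 383]
-91.7 -7 72 26 [360 362]
-91.7 -7 72 38 [358 310]
-91.7 7 72 38 [289 272]
-130 7 92 38 [399 450]
-130 7 92 26 [401 502]
-130 -7 92 26 [471 541]
-130 -7 92 38 [470 489]
-130 -7 72 26 [549 466]
-130 -7 72 38 [548 414]
-130 7 72 38 [478 375]
ptr -92.05455195072987 45.049307085091854
ptr -93.44093329920977 53.347309669875976
ptr -93.55740222945025 59.988204326061066
```

The encoder pull (62 mm, needed about 63) and the image both put the pointer within about 2 mm of the slim marker's middle. I'll hold and hand in.

Emit:
arm_command([
  {"hand": -1, "x": 0, "y": 0, "z": 0, "yaw": 0},
  {"hand": -1, "x": 0, "y": 0, "z": 0, "yaw": 0},
])

```text
clock: 6.0
eef_pos: [471.8, 29.7, 76.5]
eef_rot: [3.138, 0.002, 1.72]
wrist_force: [9.5, -7.4, 2.5]
finger_gap: 15.7
finger_force: 35.0
```

```bash
python3 -c "
from cell import manip
print(manip.sign_off())"
```

```text
the job is handed in; nothing more can be done
None
```

The slim container is on the round mat, so I pulled the jaw out about 62 mm, which by my measurements puts the pointer within about 2 mm of the slim marker's middle; I handed in with the gripper still holding it there, and no verdict came back.

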